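# Clamp a mortar cube between the transducers of a pulse-test frame

## Robot

A 6-joint arm with a two-finger parallel gripper is mounted at the origin on a cart in front of the work surface, level with it; the furniture and walls round the work are solid. World frame = base frame: x ahead of the robot, y to its left, z up, the work surface at z = 0. Lengths are in m, angles in rad, forces in N, time in s.
With the tool pointing down it reaches from about 0.275 to 0.85 m from the base axis. Payload 5.2 kg.
Tool frame: the origin (TCP) lies at the very end of the fingers, on their centre line; the grasp point (between the pads) lies env.tcp_to_grasp behind it (env.tcp_to_grasp is the distance from the TCP to the grasp point, in m); z points along the fingers, y is the line along which they close (so a half turn about z gives the same grasp; the last joint's range is limited). The gripper opens to 85 mm and grips with 20 to 120 N. Pads are 22 mm wide; open, the fingers measure 114 mm over their backs; the gripper's body (76 mm by 85 mm) begins 54 mm behind the grasp point. The pads swing forward as they close: fully open they stand 13 mm farther back than shut.
Start: joints at [0.993, 0.259, 1.535, -0, 1.348, -0.203], TCP at [0.201, 0.512, 0.231] pointing down, gripper open.
Joint ranges: [-3.14, 3.14], [-0.91, 2.08], [0.19, 2.58], [-1.22, 4.36], [0.22, 2.71], [-3.12, 3.12]. Speed limits (rad/s): [2.57, 2.57, 3.14, 3.14, 3.14, 3.14].

## Interface

Orientations are given as a unit quaternion [x, y, z, w].
In Python, from plant import env, viewer gives the robot as it stands.
- The arm moves only by the tool jog_arm, never from a script. Its argument "steps" is a list of rows, each a list of 2 entries, a list of its own where there are three numbers: the shift along the tool's x, y, z each as a share of 0.03 m, from -1 to 1, then the turn, a rotation vector about the tool's x, y, z each as a share of 6 degrees, from -1 to 1. A call has 1 to 12 rows; each row shifts and turns the commanded pose from where the row before left it, along the tool's axes as they then stand; what a row does not reach is not made up. A row lasts 1/8 s, in which the tool goes at most 62.5 mm and 10.7 degrees, less where a joint would pass 70% of its speed; a pose out of reach is approached as far as the arm can. A call with a number of a shift or a turn outside -1 to 1 is refused whole. A call with a gripper value outside its range is refused whole. "claw" is the finger opening in mm, from 0 to 85.4, set as the call begins (left out, the last holds). The fingers move at their own pace and stop on an object; "squeeze" is the grip in N (left out, the last holds). Time passes only in rows, so rows that do not move let the fingers close. It gives the time, the measured TCP pose, the force, the opening and the grip force at its end, in the units of the state.
- env.read_state(): the state, without advancing time (a new reading comes with each control period).
- viewer.capture(name): name is "side" or "top" or "wrist"; returns (picture, depth): 480x640x3 uint8, red, green, blue; 480x640 float32, m along the optical axis (not along the pixel's ray), 0 where there is no reading.
- viewer.calibration(name): a dict with "fx", "fy", "cx", "cy" (pixels), "cam_to_world" (4x4, takes a point from camera to world coordinates). Camera axes: x right, y down, z forward; pixel columns grow to the right and rows downward; lengths in m; the calibration is good to about 2 mm. A picture is of the moment at which its call begins: read the wrist's pose just before it. calibration takes no time and is no camera call; for the wrist camera it gives the pose at the moment of the call.
- env.close_job(): hands the job in; it is judged then, once.
The state is a dict: "t": time; "joint_positions": joint angles; "dq": joint speeds; "joint_torque": joint torques, N m; "tool_pos": TCP position; "tcp_rot": TCP orientation; "contact_force": force on the tool from outside, world axes, zero at the start; "torque": the same for the moment, N m; "grip_width": finger opening in m; "grasp_force": force on a finger pad.
Only numpy, scipy, OpenCV 4.12 (cv2) and the standard library are available. Lean on these libraries where they do the work, as an engineer would, in place of code of your own. Each camera call takes 0.05 s, during which the arm holds its last target. There are 200 camera calls.

## Task

Get the mortar cube ready for its pulse test. Push the sliding head along the frame until you feel the cube bear firmly on the far transducer, which is hidden somewhere inside the blue hood, but do not ram it. Then swing the wire loop over onto the toothed rack on top of the head and press the red lever fully down over centre, so that the latch keeps the cube squeezed tight between the two transducers by itself.

Things in the scene. Friction and masses are not known exactly. Their poses are not given: they have to be found in the camera images.
- frame: bench frame fixed on the worktop: aluminium base 290 x 96 mm, two low steel rails 56 mm apart, blue hood over one end (100 long, 86 wide, roof top at z = 72 mm). Origin: on the worktop under the middle of the hood's mouth; x runs along the rails into the hood (pushing direction), y across, z up. Base from x = -182 to +108 mm, channel floor z = 12 mm, rail tops z = 30 mm
- hood_mouth (a point): centre of the hood's open mouth, x = 0, z = 37.5 mm in the frame, axes as the frame's. The far transducer, a black disc facing -x, is out of sight inside; its face was left anywhere from 14 to 54 mm behind the mouth. It sits on a stiff sprung seat (6 N per mm, 12 mm of give)
- head: blue head, 52 mm wide, that only slides along the frame's x (origin from x = -85 to +8 mm), friction about 1.5 N, stays where left. Axes as the frame's. Origin: at worktop height under the face of its black transducer, which looks to +x. Block from 14 to 68 mm behind the face, top z = 78 mm; rear push plate z = 76 to 118 mm; a stub sticks out to 106 mm behind the face, below z = 50 mm
- push_plate (a point): centre of the black rubber pad (36 wide, 26 mm tall) on the rear (-x) side of the head's push plate, 76 mm behind the head's face and 103 mm above the worktop; push here towards +x. Axes as the frame's
- first_tooth (a point): top of the front tooth of the steel rack on the head, z = 92.5 mm. Six upright teeth, 28 mm wide, 8 mm tall, 3 mm thick, 10 mm apart; their catching faces look to -x and stand 6, 16, 26, 36, 46 and 56 mm behind the head's face. Axes as the frame's
- cube: mortar test cube, 51 mm, about 0.27 kg, loose on the channel floor between head and hood, 2 mm of play to each rail. Origin: centre of its underside. Sliding it takes 1 to 2.5 N; once it meets the far transducer the force rises steeply
- lever (a joint): angle of the red-gripped latch lever on the hood's roof, rad: 0 = fully down, past centre, lying along the frame's +x; grows as it swings up and over towards -x (1.57 upright, at most 2.4). Found open at 1.9 to 2.2; stiff enough to stay where left. Shutting it takes about 2 to 5 N at the grip
- lever_hinge (a point): the lever's hinge pin, at x = 34, y = 0, z = 86 mm in the frame, axes as the frame's. The lever swings in the frame's x-z plane
- lever_tip (a point): middle of the lever's thickness in its red grip, 70 mm from the hinge pin; the grip is 23 mm wide, 11 mm thick and reaches from 34 to 78 mm from the pin. x axis: out along the lever
- loop_bar (a point): middle of the cross bar of the latch's wire loop (4 mm wire, 42 mm wide), 80.5 mm from the loop's pin, which sits in the lever 12 mm from the hinge pin. Swings freely in the frame's x-z plane. Found leaning to +x on its stop, 20 to 40 degrees past upright; pushed to -x past upright it falls over, outside the lever's end, onto the rack
- bail: the wire loop itself. Shutting the lever draws it 16 to 19 mm towards +x: its bar drops behind the next tooth and pulls the head. It is sprung lengthwise: 6 N at once, then 0.7 N per mm, 22 mm at most. Origin: on the loop's pin; -x points to the cross bar
Not all that is in view belongs to the job. What is shaped like the cube but orange is not meant.

How it is judged:
On the way:
1. the fingers push the head until it presses the cube on the far transducer: more than 3 N from the fingers on the head and from the head on the cube (contact force between head and cube above 3 N and contact force between the fingers and head above 3 N), for 0.04 s.
At the end, for the whole second after the job is handed in: the lever is fully down (within 0.08 rad), the cube is at rest, and the latch by itself keeps the head pressed on the cube with more than 5 N (value of joint lever below 0.08 rad and contact force between head and cube above 5 N and linear speed of cube below 0.01 m/s); the robot touches nothing.
It fails at once if the cube and the transducers are rammed: more than 25 N between head and cube (contact force between head and cube above 25 N).
It also fails if it takes over 51 s, if anything falls off the work surface, if the arm or the gripper's body presses on something with over 40 N, if the wrist force passes 120 N, or if a joint passes its speed limit or range.

## Working session

There is one attempt and no reset: what is moved stays moved. The work goes in short steps, Python scripts to look and compute and a tool call to move; the robot and the scene stay as the last step left them, time stands still between calls to the robot, and variables do not carry over. Pictures are saved under pics/ and viewed, at most 10 in all, crops included, and the job is handed in when it is done.

Besides the shell and the picture viewer there is one more tool, called after "Emit:" as name(argument=value, ...) on one line, values as JSON. jog_arm: Moves the arm, as the interface text tells. Its arguments: {"type":"object","properties":{"steps":{"type":"array"},"claw":{"type":"number"},"squeeze":{"type":"number"}},"required":["steps"]}

```bash
ls; mkdir -p pics; cat > h.py <<'E'
import numpy as np, cv2
from plant import env, viewer
def cap(n):
    c=viewer.calibration(n); p,d=viewer.capture(n); return p,d,c
def world(c,d,u,v):
    u=np.asarray(u,float);v=np.asarray(v,float)
    P=np.stack([(u-c['cx'])/c['fx']*d,(v-c['cy'])/c['fy']*d,d],-1)
    T=np.array(c['cam_to_world']); return P@T[:3,:3].T+T[:3,3]
def cloud(c,d):
    v,u=np.mgrid[:480,:640]; return world(c,d,u,v)
E
python3 - <<'E'
from h import *
for n in ('side','top'):
    p,d,c=cap(n); cv2.imwrite(f'pics/{n}0.png',p[:,:,::-1]); np.savez(f'{n}0.npz',p=p,d=d,**{k:np.array(v) for k,v in c.items()})
    print(n,c['fx'],np.round(c['cam_to_world'],3).tolist())
s=env.read_state(); print(s, env.tcp_to_grasp)
E
```

```text
pics
side 509.981729252472 [[0.999, 0.039, -0.035, 0.484], [0.051, -0.528, 0.848, -0.793], [0.015, -0.848, -0.529, 0.527], [0.0, 0.0, 0.0, 1.0]]
top 490.1218315029989 [[0.006, -0.986, 0.168, 0.308], [-1.0, -0.009, -0.019, -0.073], [0.021, -0.168, -0.986, 0.919], [0.0, 0.0, 0.0, 1.0]]
{'t': 0.1, 'joint_positions': array([ 9.93213291e-01,  2.59276224e-01,  1.53599035e+00,  1.48248182e-05,
        1.34802775e+00, -2.02792912e-01]), 'dq': array([ 0.00232736, -0.00223699, -0.00446461, -0.00081433,  0.00147877,
        0.00116698]), 'joint_torque': array([ 2.54020997e-03, -4.46963918e+01, -2.91248739e+01, -2.52037198e-04,
        6.26590743e-03,  3.81111931e-05]), 'tool_pos': array([0.20103897, 0.51141425, 0.23054785]), 'tcp_rot': array([ 1.86301744e-01,  9.82492207e-01, -7.84134641e-04, -3.30309977e-04]), 'contact_force': array([-0.66616888, -1.06018643,  0.00511318]), 'torque': array([-0.01523402,  0.01584475,  0.01412233]), 'grasp_force': 0.0, 'grip_width': 0.08537219250003995} 0.0187
```

View pics/side0.png

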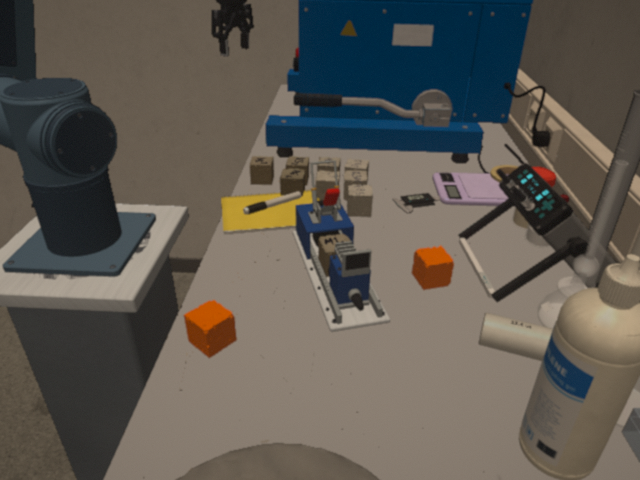

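View pics/top0.png

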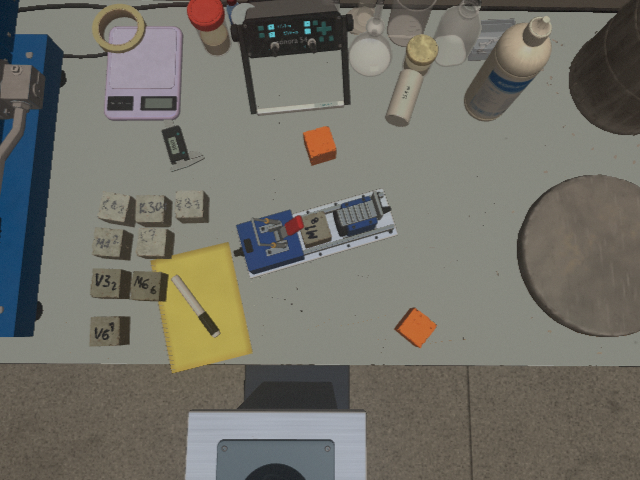

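The side view shows the frame at about (340,250), with the hood far and the head near. The top view shows it at about (315,233), with the hood left at (270,240), the head at (360,213) and the cube "M18" at (316,228). The loose orange cubes, at (320,145) and (416,327), aren't meant, and neither are the loose mortar cubes on the left, because only M18 lies in the channel. One enlarged crop to confirm.

```bash
python3 - <<'E'
from h import *
z=np.load('top0.npz'); p=z['p']; z2=np.load('side0.npz')
a=cv2.resize(p[180:285,225:405],None,fx=4.4,fy=4.4,interpolation=cv2.INTER_CUBIC)
cv2.imwrite('pics/topcrop.png',a[:,:,::-1])
a=cv2.resize(z2['p'][150:335,280:400],None,fx=3.2,fy=3.2,interpolation=cv2.INTER_CUBIC)
cv2.imwrite('pics/sidecrop.png',a[:,:,::-1])
# base: points at height ~12mm / red lever
c={k:z[k] for k in('fx','fy','cx','cy','cam_to_world')}
W=cloud(c,z['d']); hsv=cv2.cvtColor(p,cv2.COLOR_RGB2HSV)
sub=np.zeros((480,640),bool); sub[180:285,225:405]=1
print('table z',np.median(W[300:340,280:380,2]))
red=((hsv[...,0]<6)|(hsv[...,0]>174))&(hsv[...,1]>150)&(hsv[...,2]>80)&sub
blue=(abs(hsv[...,0].astype(int)-112)<12)&(hsv[...,1]>130)&sub
print('red',red.sum(),np.median(W[red],0),W[red].min(0),W[red].max(0))
base=(W[...,2]>0.006)&sub
n,l,st,ce=cv2.connectedComponentsWithStats(base.astype(np.uint8)); i=1+st[1:,4].argmax()
pts=W[(l==i)]
# low base only
lo=pts[(pts[:,2]<0.018)]
r=cv2.minAreaRect(lo[:,:2].astype(np.float32)*1000); print('base rect',r,cv2.boxPoints(r).tolist())
roof=W[blue&(W[...,2]>.062)&(W[...,2]<.082)&(cloud(c,z['d'])[...,1]>0)]
for lo_,hi in((.064,.076),):
  q=W[blue&(W[...,2]>lo_)&(W[...,2]<hi)]; print('blue roof',len(q),q.min(0),q.max(0)); r=cv2.minAreaRect(q[:,:2].astype(np.float32)*1000);print(r)
E
```

```text
table z -0.00027352689169019007
red 216 [ 0.46196877 -0.03181931  0.14102933] [ 0.45055608 -0.04513916  0.11920986] [ 0.47493116 -0.0157147   0.15501661]
base rect ((475.1579895019531, -69.06925964355469), (96.55249786376953, 290.2224426269531), 17.226211547851562) [[386.07330322265625, 55.23592758178711], [472.021240234375, -221.96798706054688], [564.24267578125, -193.37445068359375], [478.29473876953125, 83.8294677734375]]
blue roof 1397 [ 0.39727263 -0.15839925  0.06702128] [0.52335067 0.07176974 0.07598385]
((468.333740234375, -51.62803649902344), (83.19812774658203, 235.7965087890625), 16.243064880371094)
```

View pics/topcrop.png

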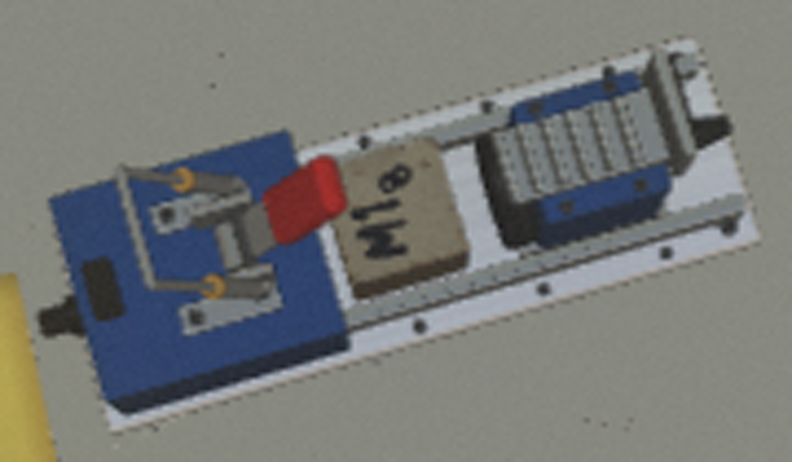

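View pics/sidecrop.png

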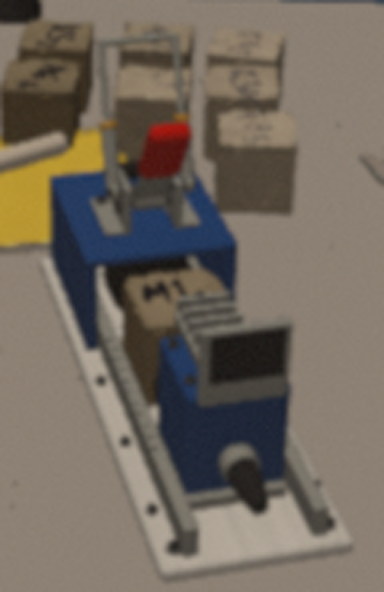

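The crops confirm the layout: the red grip at (305,200) leans towards the mouth, and the wire loop's bar at (135,225) leans over the hood. The head's rack is at (585,145) and its push plate at (672,110). Next I turn these into frame coordinates from both views.

```bash
cat >> h.py <<'E'
O=np.array([.4642,-.0337,0]); A=np.deg2rad(107.23)
def toF(P): 
    c,s=np.cos(A),np.sin(A); return (np.asarray(P)-O)@np.array([[c,-s,0],[s,c,0],[0,0,1]])
def toW(P):
    c,s=np.cos(A),np.sin(A); return np.asarray(P)@np.array([[c,s,0],[-s,c,0],[0,0,1]])+O
E
python3 - <<'E'
from h import *
for n in('top','side'):
    z=np.load(n+'0.npz'); c={k:z[k] for k in('fx','fy','cx','cy','cam_to_world')}
    F=toF(cloud(c,z['d']))*1000; hsv=cv2.cvtColor(z['p'],cv2.COLOR_RGB2HSV).astype(int)
    ok=(z['d']>0)&(F[...,0]>-190)&(F[...,0]<115)&(abs(F[...,1])<55)
    def show(t,m,ax=None):
        q=F[m&ok]
        if len(q)>5: print(n,t,len(q),'p3',np.percentile(q,3,0).round(1),'med',np.median(q,0).round(1),'p97',np.percentile(q,97,0).round(1))
    X,Y,Z=F[...,0],F[...,1],F[...,2]
    red=((hsv[...,0]<6)|(hsv[...,0]>174))&(hsv[...,1]>150)&(Z>90)
    show('red',red)
    q=F[red&ok]; print(' lever ang', np.median(np.arctan2(q[:,2]-86,q[:,0]-34)))
    blue=(abs(hsv[...,0]-112)<12)&(hsv[...,1]>130)
    show('hood roof',blue&(X>-5)&(Z>60)); show('head blue top',blue&(X<-30)&(Z>72)&(Z<84))
    show('plate top',(X<-60)&(Z>110)); show('pad/plate rear',(X<-60)&(Z>92)&(Z<114)&(abs(Y)<16)&(hsv[...,2]<90))
    show('rack',(X<-40)&(Z>86)&(Z<98)&~blue)
    show('cube top',(X>-60)&(X<8)&(Z>58)&(Z<68)&~blue&~red)
    show('loop',(X>30)&(Z>140)&~red); show('base',(Z>7)&(Z<17))
    if n=='top': show('base L',(Z>6)&(Z<17)&(X<-150))
E
```

```text
top red 216 p3 [ -9.9  -8.6 121.7] med [  2.7   1.4 141. ] p97 [ 15.8  10.6 153.1]
 lever ang 2.0854051797078927
top hood roof 1395 p3 [  4.8 -38.7  69.3] med [59.5 12.2 72.1] p97 [95.2 40.2 74.7]
top head blue top 139 p3 [-136.6  -21.9   75.8] med [-111.5   18.1   78.2] p97 [-89.7  24.1  80.4]
top plate top 128 p3 [-148.4  -19.2  111.2] med [-143.8    1.1  117.3] p97 [-140.8   20.5  120.4]
top pad/plate rear 50 p3 [-141.4  -14.6   92.4] med [-1.409e+02  1.000e-01  1.015e+02] p97 [-96.8  14.  113.2]
top rack 367 p3 [-141.1  -13.3   86.1] med [-113.3    0.6   90.6] p97 [-76.2  14.3  95.2]
top cube top 736 p3 [-54.9 -24.1  58.9] med [-32.6   1.7  62. ] p97 [-8.2 23.6 64.8]
top loop 124 p3 [ 48.2 -22.  142.4] med [ 61.1  -0.  170. ] p97 [ 64.2  22.3 173.5]
top base 1807 p3 [-179.1  -46.5    8.9] med [-71.6  25.   12. ] p97 [97.9 47.5 15.7]
top base L 411 p3 [-181.1  -45.8    8.6] med [-170.2   15.8   12. ] p97 [-151.2   47.1   15.3]
side red 199 p3 [-12.9  -5.4 117.8] med [ -6.1   5.  138.4] p97 [  6.2  14.4 151.5]
 lever ang 2.235317039197828
side hood roof 696 p3 [  0.5 -35.7  69.9] med [21.9 13.5 71.7] p97 [88.1 44.7 73.2]
side head blue top 88 p3 [-139.    18.3   75.5] med [-112.9   24.9   77.5] p97 [-96.9  28.4  78.6]
side plate top 192 p3 [-149.7  -16.4  110.4] med [-146.8    4.7  115.5] p97 [-141.7   23.8  118. ]
side pad/plate rear 247 p3 [-150.4  -14.8   92.7] med [-1.484e+02  1.000e-01  1.030e+02] p97 [-146.4   15.1  112.9]
side rack 354 p3 [-149.7  -14.8   86.3] med [-99.7   3.7  91. ] p97 [-76.9  23.   97.2]
side cube top 415 p3 [-55.4 -34.7  59.1] med [-21.1  11.2  61.8] p97 [ 2.7 42.7 67.3]
side loop 144 p3 [ 48.4 -19.4 141.7] med [ 58.6   3.9 164.5] p97 [ 63.8  25.7 171.9]
side base 1764 p3 [-181.5  -41.4    8.1] med [-148.6   25.    11.5] p97 [68.2 50.7 16.1]
```

Emit:
jog_arm(steps=[[[0,0,0],[0,0,0.95]],[[0,0,0],[0,0,0.95]],[[0,0,0],[0,0,0.95]],[[0,0,0],[0,0,0.95]],[[0,0,0],[0,0,0.95]],[[0,0,0],[0,0,0.95]],[[0,0,0],[0,0,0.95]],[[0,0,0],[0,0,0.95]],[[0,0,0],[0,0,0.95]],[[0,0,0],[0,0,0]]], claw=0, squeeze=60)

```text
t: 1.35
tool_pos: [0.2012, 0.5116, 0.2309]
tcp_rot: [0.593, 0.805, -0.0, 0.0]
contact_force: [0.9, 0.6, 1.1]
grip_width: 0.0001
grasp_force: 0.0
```

```bash
cat >> h.py <<'E'
from scipy.spatial.transform import Rotation as Ro
def st(*tgt):
    s=env.read_state(); R=Ro.from_quat(s['tcp_rot']).as_matrix(); p=s['tool_pos']
    print('t',s['t'],'F mm',(toF(p)*1000).round(1),'fF',(toF(s['contact_force']+O)).round(2))
    c,q=np.cos(A),np.sin(A); G=np.array([[c,q,0],[q,-c,0],[0,0,-1.]])
    print('rot err deg (tool)',np.rad2deg(Ro.from_matrix(R.T@G).as_rotvec()).round(2),'q',s['joint_positions'].round(2))
    for g in tgt:
        d=R.T@(toW(np.array(g)/1000.)-p); print('->',g,'shift/30mm',(d/.03).round(2)); p=toW(np.array(g)/1000.)
E
python3 -c "
from h import *
st((-185,0,231),(-185,0,97))"
```

```text
t 1.35 F mm [598.7  89.7 230.9] fF [ 0.27 -1.05  1.08]
rot err deg (tool) [-0.04  0.03  0.05] q [ 0.99  0.26  1.54 -0.    1.35  0.69]
-> (-185, 0, 231) shift/30mm [-2.613e+01  2.970e+00  1.000e-02]
-> (-185, 0, 97) shift/30mm [0.   0.   4.47]
```

Emit:
jog_arm(steps=[[[-0.5,0,0],[0,0,0]],[[-1,0.12,0],[0,0,0]],[[-1,0.12,0],[0,0,0]],[[-1,0.12,0],[0,0,0]],[[-1,0.12,0],[0,0,0]],[[-1,0.12,0],[0,0,0]],[[-1,0.12,0],[0,0,0]],[[-1,0.12,0],[0,0,0]],[[-1,0.12,0],[0,0,0]],[[-1,0.12,0],[0,0,0]],[[-1,0.12,0],[0,0,0]],[[-1,0.12,0],[0,0,0]]])

```text
t: 2.85
tool_pos: [0.3411, 0.1924, 0.2313]
tcp_rot: [0.593, 0.805, -0.0, 0.0]
contact_force: [-0.4, 0.5, -0.9]
grip_width: 0.0001
grasp_force: 0.0
```

Emit:
jog_arm(steps=[[[-1,0.12,0],[0,0,0]],[[-1,0.12,0],[0,0,0]],[[-1,0.12,0],[0,0,0]],[[-1,0.12,0],[0,0,0]],[[-1,0.12,0],[0,0,0]],[[-1,0.12,0],[0,0,0]],[[-1,0.12,0],[0,0,0]],[[-1,0.12,0],[0,0,0]],[[-1,0.12,0],[0,0,0]],[[-1,0.12,0],[0,0,0]],[[-1,0.12,0],[0,0,0]],[[-1,0.12,0],[0,0,0]]])

```text
t: 4.35
tool_pos: [0.4886, -0.1383, 0.2313]
tcp_rot: [0.593, 0.805, -0.0, -0.0]
contact_force: [-0.1, -0.1, -0.4]
grip_width: 0.0002
grasp_force: 0.0
```

Emit:
jog_arm(steps=[[[-1,0.12,0],[0,0,0]],[[-1,0.1,0],[0,0,0]],[[-0.63,0,0],[0,0,0]],[[0,0,0],[0,0,0]]])

```text
t: 4.85
tool_pos: [0.5184, -0.2114, 0.231]
tcp_rot: [0.594, 0.805, -0.0, -0.0]
contact_force: [-0.8, 0.5, -0.8]
grip_width: 0.0001
grasp_force: 0.0
```

```bash
python3 -c "
from h import *
st((-185,0,231),(-185,0,98))"
```

```text
t 4.85 F mm [-185.8    0.9  231. ] fF [ 0.68  0.63 -0.78]
rot err deg (tool) [-0.03 -0.03 -0.07] q [-0.59  0.28  1.51 -0.    1.35 -0.89]
-> (-185, 0, 231) shift/30mm [ 0.03  0.03 -0.  ]
-> (-185, 0, 98) shift/30mm [-0.    0.    4.43]
```

Emit:
jog_arm(steps=[[[0,0.03,0.88],[0,0,0]],[[0,0,0.9],[0,0,0]],[[0,0,0.9],[0,0,0]],[[0,0,0.9],[0,0,0]],[[0,0,0.85],[0,0,0]],[[0.4,0,0],[0,0,0]],[[0.3,0,0],[0,0,0]],[[0,0,0],[0,0,0]]])

```text
t: 5.85
tool_pos: [0.5138, -0.1892, 0.0999]
tcp_rot: [0.593, 0.805, 0.0, 0.001]
contact_force: [0.6, -0.4, 0.1]
grip_width: 0.0001
grasp_force: 0.0
```

Emit:
jog_arm(steps=[[[0.15,0,0],[0,0,0]],[[0.15,0,0],[0,0,0]],[[0.15,0,0],[0,0,0]],[[0.15,0,0],[0,0,0]],[[0.15,0,0],[0,0,0]],[[0.15,0,0],[0,0,0]],[[0,0,0],[0,0,0]]])

```text
t: 6.72
tool_pos: [0.5052, -0.1638, 0.0983]
tcp_rot: [0.593, 0.805, 0.0, -0.0]
contact_force: [1.0, -0.6, 0.7]
grip_width: 0.0002
grasp_force: 0.5
```

```bash
python3 -c "
from h import *
st((-130,0,98))"
```

```text
t 6.725 F mm [-136.4   -0.7   98.3] fF [-0.81 -0.76  0.7 ]
rot err deg (tool) [-0.02 -0.04  0.01] q [-0.52  0.35  1.76  0.    1.03 -0.82]
-> (-130, 0, 98) shift/30mm [ 0.21 -0.02  0.01]
```

Emit:
jog_arm(steps=[[[0.1,0,0],[0,0,0]],[[0.1,0,0],[0,0,0]],[[0,0,0],[0,0,0]]])

```text
t: 7.1
tool_pos: [0.5035, -0.1581, 0.0983]
tcp_rot: [0.593, 0.805, 0.0, -0.0]
contact_force: [1.9, -1.6, 0.6]
grip_width: 0.0001
grasp_force: 0.7
```

```bash
python3 -c "
from h import *
st()
p,d,c=cap('top'); F=toF(cloud(c,d))*1000; X,Y,Z=F[...,0],F[...,1],F[...,2]
m=(d>0)&(abs(Y)<16)
q=X[m&(Z>86)&(Z<98)&(X<-30)]; print('rack X',np.percentile(q,[3,97]))
q=X[m&(Z>58)&(Z<66)&(X<8)&(X>-60)]; print('cube X',np.percentile(q,[3,97]))
"
```

```text
t 7.1 F mm [-130.5   -0.7   98.3] fF [-2.06 -1.38  0.56]
rot err deg (tool) [-0.01 -0.04  0.  ] q [-0.52  0.35  1.76  0.    1.03 -0.82]
rack X [-111.96595442 -111.7406635 ]Traceback (most recent call last):
  File "<string>", line 7, in <module>
    q=X[m&(Z>58)&(Z<66)&(X<8)&(X>-60)]; print('cube X',np.percentile(q,[3,97]))
                                                       ~~~~~~~~~~~~~^^^^^^^^^^
    return _quantile_unchecked(
        a, q, axis, out, overwrite_input, method, keepdims, weights)
    return _ureduce(a,
                    func=_quantile_ureduce_func,
    ...<5 lines>...
                    overwrite_input=overwrite_input,
                    method=method)
    r = func(a, **kwargs)
    result = _quantile(arr,
                       quantiles=q,
    ...<2 lines>...
                       out=out,
                       weights=wgt)
    slices_having_nans = np.isnan(arr[-1, ...])
                                  ~~~^^^^^^^^^
IndexError: index -1 is out of bounds for axis 0 with size 0
```

Emit:
jog_arm(steps=[[[0.05,0,0],[0,0,0]],[[0.05,0,0],[0,0,0]],[[0,0,0],[0,0,0]]])

```text
t: 7.52
tool_pos: [0.5027, -0.1555, 0.0983]
tcp_rot: [0.593, 0.805, 0.0, -0.0]
contact_force: [0.4, -1.5, -0.0]
grip_width: 0.0002
grasp_force: 1.1
```

Emit:
jog_arm(steps=[[[0.05,0,0],[0,0,0]],[[0.05,0,0],[0,0,0]],[[0,0,0],[0,0,0]]])

```text
t: 7.9
tool_pos: [0.5018, -0.1525, 0.0983]
tcp_rot: [0.593, 0.805, 0.0, -0.0]
contact_force: [0.2, -2.0, -1.4]
grip_width: -0.0003
grasp_force: 1.0
```

Emit:
jog_arm(steps=[[[0.05,0,0],[0,0,0]],[[0.05,0,0],[0,0,0]],[[0,0,0],[0,0,0]]])

```text
t: 8.28
tool_pos: [0.5009, -0.1497, 0.0984]
tcp_rot: [0.593, 0.805, 0.0, -0.0]
contact_force: [-0.6, -2.9, -1.2]
grip_width: 0.0001
grasp_force: 1.0
```

Emit:
jog_arm(steps=[[[0.05,0,0],[0,0,0]],[[0.05,0,0],[0,0,0]],[[0,0,0],[0,0,0]]])

```text
t: 8.65
tool_pos: [0.5001, -0.1468, 0.0984]
tcp_rot: [0.593, 0.805, 0.0, -0.0]
contact_force: [0.1, -2.7, -1.8]
grip_width: -0.0001
grasp_force: 1.0
```

Emit:
jog_arm(steps=[[[0.05,0,0],[0,0,0]],[[0.05,0,0],[0,0,0]],[[0,0,0],[0,0,0]]])

```text
t: 9.02
tool_pos: [0.4992, -0.144, 0.0984]
tcp_rot: [0.593, 0.805, 0.0, -0.0]
contact_force: [0.1, -1.7, -1.1]
grip_width: 0.0001
grasp_force: 1.0
```

Emit:
jog_arm(steps=[[[0.05,0,0],[0,0,0]],[[0.05,0,0],[0,0,0]],[[0,0,0],[0,0,0]]])

```text
t: 9.4
tool_pos: [0.4987, -0.1425, 0.0985]
tcp_rot: [0.593, 0.805, -0.001, 0.001]
contact_force: [0.6, -5.9, -3.6]
grip_width: -0.0002
grasp_force: 3.4
```

Emit:
jog_arm(steps=[[[0.05,0,0],[0,0,0]],[[0,0,0],[0,0,0]],[[0,0,0],[0,0,0]]])

```text
t: 9.78
tool_pos: [0.4986, -0.142, 0.0985]
tcp_rot: [0.593, 0.805, -0.001, 0.002]
contact_force: [1.2, -10.0, -5.3]
grip_width: -0.0001
grasp_force: 4.9
```

The horizontal force jumped from 2 N to 10 N while the motion stalled, so the cube bears firmly on the far transducer. I'll back off and climb.

Emit:
jog_arm(steps=[[[-0.1,0,0],[0,0,0]],[[-0.5,0,0],[0,0,0]],[[-0.5,0,-0.5],[0,0,0]],[[0,0,-1],[0,0,0]],[[0,0,-1],[0,0,0]],[[0,0,-1],[0,0,0]],[[0,0,-1],[0,0,0]],[[0,0,0],[0,0,0]]])

```text
t: 10.78
tool_pos: [0.5092, -0.1724, 0.236]
tcp_rot: [0.593, 0.805, 0.001, 0.003]
contact_force: [-0.2, -0.1, -0.6]
grip_width: -0.0001
grasp_force: 0.0
```

```bash
python3 -c "
from h import *
st((110,0,230),(110,0,160))
for n in('top','side'):
    p,d,c=cap(n); F=toF(cloud(c,d))*1000; X,Y,Z=F[...,0],F[...,1],F[...,2]
    m=(d>0)&(abs(Y)<20)
    f=lambda t,k:print(n,t,k.sum(),np.percentile(F[k],[3,50,97],0).round(1).tolist()) if k.sum()>4 else 0
    f('rack',m&(Z>86)&(Z<98)&(X<-10)&(X>-150)); f('plate',m&(Z>100)&(Z<122)&(X<-60)&(X>-150))
    h=cv2.cvtColor(p,cv2.COLOR_RGB2HSV).astype(int)
    r=((h[...,0]<6)|(h[...,0]>174))&(h[...,1]>150)
    f('loop',(d>0)&(X>30)&(Z>150)&(Z<190)&(X<90)&(abs(Y)<30)&~r); f('red',m&r&(Z>90))
"
```

```text
t 10.775 F mm [-145.8   -1.9  236. ] fF [-0.04  0.24 -0.64]
rot err deg (tool) [ 0.22  0.2  -0.  ] q [-0.53  0.23  1.56  0.    1.35 -0.84]
-> (110, 0, 230) shift/30mm [ 8.53 -0.06  0.17]
-> (110, 0, 160) shift/30mm [ 0.01 -0.01  2.33]
top plate 17 [[-103.7, -19.4, 115.0], [-101.0, -16.7, 116.6], [-97.1, -11.5, 119.5]]
side rack 295 [[-104.6, -15.6, 86.4], [-54.2, 3.4, 91.0], [-31.8, 17.5, 97.5]]
side plate 280 [[-105.5, -17.3, 100.5], [-103.1, 1.7, 111.0], [-98.0, 18.7, 117.9]]
side loop 114 [[52.0, -19.3, 151.4], [60.1, 3.2, 168.1], [64.0, 25.6, 171.8]]
side red 199 [[-12.9, -5.0, 117.7], [-6.4, 5.4, 139.1], [7.6, 14.1, 151.5]]
```

Emit:
jog_arm(steps=[[[1,-0.06,0],[0,0,0]],[[1,0,0],[0,0,0]],[[1,0,0],[0,0,0]],[[1,0,0],[0,0,0]],[[1,0,0],[0,0,0]],[[1,0,0],[0,0,0]],[[1,0,0],[0,0,0]],[[1,0,0],[0,0,0]],[[0.3,0,0],[0,0,0]],[[0,0,0],[0,0,0]]])

```text
t: 12.12
tool_pos: [0.4319, 0.066, 0.2327]
tcp_rot: [0.593, 0.805, -0.0, -0.001]
contact_force: [-0.1, 0.8, 1.6]
grip_width: 0.0004
grasp_force: 0.0
```

Emit:
jog_arm(steps=[[[0,0,0.9],[0,0,0]],[[0,0,0.9],[0,0,0]],[[0,0,0.8],[0,0,0]],[[0,0,0],[0,0,0]]])

```text
t: 12.62
tool_pos: [0.4311, 0.065, 0.1536]
tcp_rot: [0.594, 0.805, -0.001, -0.002]
contact_force: [0.3, -0.0, -0.0]
grip_width: -0.0002
grasp_force: 0.0
```

```bash
python3 -c "
from h import *
st((60,0,158),(28,0,160),(20,0,162))"
```

```text
t 12.625 F mm [104.1   2.4 153.6] fF [-0.13 -0.31 -0.03]
rot err deg (tool) [-0.25 -0.09 -0.07] q [-0.11  0.13  1.9  -0.    1.11 -0.41]
-> (60, 0, 158) shift/30mm [-1.47  0.08 -0.15]
-> (28, 0, 160) shift/30mm [-1.07  0.   -0.07]
-> (20, 0, 162) shift/30mm [-0.27  0.   -0.07]
```

Emit:
jog_arm(steps=[[[-0.3,0.08,-0.03],[0,0,0]],[[-0.3,0,-0.03],[0,0,0]],[[-0.25,0,-0.03],[0,0,0]],[[-0.25,0,-0.03],[0,0,0]],[[-0.25,0,-0.03],[0,0,0]],[[-0.25,0,-0.03],[0,0,0]],[[-0.25,0,-0.03],[0,0,0]],[[-0.25,0,-0.03],[0,0,0]],[[-0.25,0,-0.03],[0,0,0]],[[-0.25,0,-0.03],[0,0,0]],[[-0.15,0,0],[0,0,0]],[[0,0,0],[0,0,0]]])

```text
t: 14.12
tool_pos: [0.4591, -0.0126, 0.1644]
tcp_rot: [0.593, 0.805, -0.0, -0.0]
contact_force: [-0.3, -0.0, -0.2]
grip_width: 0.0
grasp_force: 0.0
```

```bash
python3 -c "
from h import *
st((20,0,230))
p,d,c=cap('side');cv2.imwrite('pics/side1.png',cv2.resize(p[100:335,260:420],None,fx=2.5,fy=2.5,interpolation=cv2.INTER_CUBIC)[:,:,::-1])
"
```

```text
t 14.125 F mm [ 21.7  -1.4 164.4] fF [ 0.09  0.28 -0.23]
rot err deg (tool) [-0.   -0.   -0.03] q [-0.27  0.16  1.84  0.    1.14 -0.57]
-> (20, 0, 230) shift/30mm [-0.06 -0.05 -2.19]
```

View pics/side1.png

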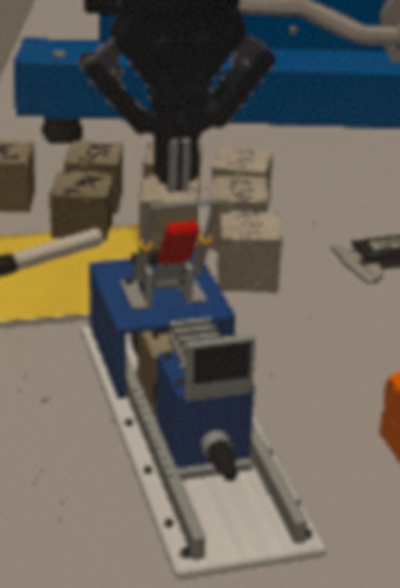

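The loop's bar is at about (180,200), in front of the finger and not yet down. I'll check where it stands.

Emit:
jog_arm(steps=[[[0,0,0],[0,0,0]],[[0,0,0],[0,0,0]]])

```text
t: 14.42
tool_pos: [0.4589, -0.012, 0.1644]
tcp_rot: [0.593, 0.805, -0.0, -0.0]
contact_force: [0.4, 0.6, 1.4]
grip_width: -0.0002
grasp_force: 0.0
```

```bash
python3 -c "
from h import *
st()
p,d,c=cap('side');cv2.imwrite('pics/side2.png',cv2.resize(p[160:300,300:380],None,fx=4,fy=4,interpolation=cv2.INTER_CUBIC)[:,:,::-1])
F=toF(cloud(c,d))*1000; X,Y,Z=F[...,0],F[...,1],F[...,2]
k=(d>0)&(Z>120)&(Z<185)&(abs(Y)>14.5)&(abs(Y)<26)&(X>-60)&(X<100)
for z in range(120,185,8):
  q=F[k&(Z>=z)&(Z<z+8)]
  if len(q)>2: print(z,len(q),np.median(q,0).round(1))
"
```

```text
t 14.425 F mm [ 22.3  -1.3 164.4] fF [ 0.44 -0.57  1.43]
rot err deg (tool) [-0.01 -0.01  0.01] q [-0.27  0.16  1.84  0.    1.14 -0.57]
176 8 [ 23.8  14.7 179.6]
```

View pics/side2.png

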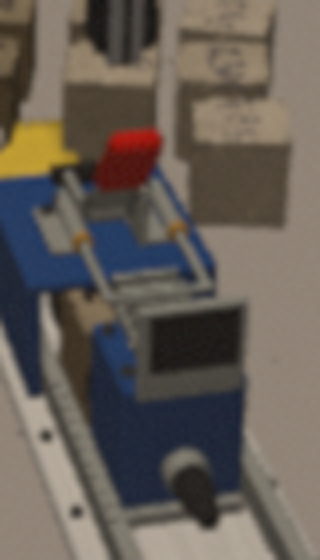

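The loop has fallen onto the rack, with its bar at about (160,295). Next I take the finger over to the -x side of the lever.

Emit:
jog_arm(steps=[[[0,-0.04,-1],[0,0,0]],[[-0.4,0,-0.1],[0,0,0]],[[-0.9,0,0],[0,0,0]],[[-0.8,0,0],[0,0,0]],[[0,0,0.5],[0,0,0]],[[0,0,1],[0,0,0]],[[0,0,0.5],[0,0,0]],[[0,0,0],[0,0,0]]])

```text
t: 15.48
tool_pos: [0.4752, -0.072, 0.1358]
tcp_rot: [0.593, 0.805, -0.0, -0.002]
contact_force: [0.2, -0.3, -0.4]
grip_width: 0.0002
grasp_force: 0.0
```

```bash
python3 -c "
from h import *
st((10,0,138),(17.5,0,144),(38,0,142),(56,0,134),(70.5,0,120),(80,0,107),(85,0,91))"
```

```text
t 15.475 F mm [-39.8   0.8 135.8] fF [-0.36 -0.13 -0.43]
rot err deg (tool) [-0.16 -0.14  0.02] q [-0.38  0.23  1.83  0.    1.09 -0.68]
-> (10, 0, 138) shift/30mm [ 1.66  0.03 -0.07]
-> (17.5, 0, 144) shift/30mm [ 0.25 -0.   -0.2 ]
-> (38, 0, 142) shift/30mm [0.68 0.   0.07]
-> (56, 0, 134) shift/30mm [0.6  0.   0.27]
-> (70.5, 0, 120) shift/30mm [0.48 0.   0.47]
-> (80, 0, 107) shift/30mm [0.32 0.   0.43]
-> (85, 0, 91) shift/30mm [0.17 0.   0.53]
```

Emit:
jog_arm(steps=[[[0.4,0.03,-0.02],[0,0,0]],[[0.3,0,-0.02],[0,0,0]],[[0.25,0,-0.02],[0,0,0]],[[0.25,0,0],[0,0,0]],[[0.25,0,0],[0,0,0]],[[0.2,0,0],[0,0,0]],[[0.13,0,-0.1],[0,0,0]],[[0.13,0,-0.1],[0,0,0]],[[0.23,0,0],[0,0,0]],[[0.23,0,0.03],[0,0,0]],[[0.22,0,0.04],[0,0,0]],[[0,0,0],[0,0,0]]])

```text
t: 16.98
tool_pos: [0.454, 0.0024, 0.1429]
tcp_rot: [0.593, 0.805, 0.0, -0.0]
contact_force: [0.6, 0.1, 0.6]
grip_width: 0.0
grasp_force: 0.3
```

```bash
python3 -c "
from h import *
st((38,0,142),(56,0,134),(70.5,0,120),(80,0,107),(85,0,91))
p,d,c=cap('side');cv2.imwrite('pics/side3.png',cv2.resize(p[130:300,280:400],None,fx=4,fy=3.5,interpolation=cv2.INTER_CUBIC)[:,:,::-1])"
```

```text
t 16.975 F mm [ 37.5  -1.  142.9] fF [-0.04 -0.6   0.59]
rot err deg (tool) [-0.01 -0.04  0.03] q [-0.24  0.17  1.88  0.    1.09 -0.54]
-> (38, 0, 142) shift/30mm [ 0.02 -0.03  0.03]
-> (56, 0, 134) shift/30mm [0.6  0.   0.27]
-> (70.5, 0, 120) shift/30mm [0.48 0.   0.47]
-> (80, 0, 107) shift/30mm [0.32 0.   0.43]
-> (85, 0, 91) shift/30mm [0.17 0.   0.53]
```

View pics/side3.png

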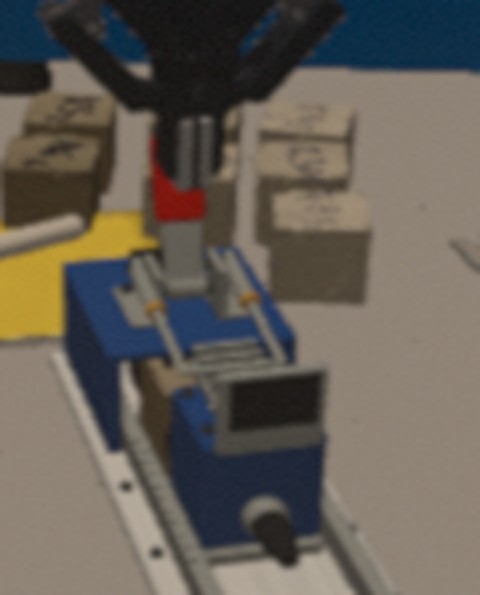

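The lever has passed upright, with its grip at (178,190) against the finger, and the loop lies on the rack. I'll go on along the arc.

Emit:
jog_arm(steps=[[[0.2,-0.03,0.1],[0,0,0]],[[0.2,0,0.1],[0,0,0]],[[0.2,0,0.1],[0,0,0]],[[0.16,0,0.16],[0,0,0]],[[0.16,0,0.16],[0,0,0]],[[0.16,0,0.16],[0,0,0]],[[0.16,0,0.21],[0,0,0]],[[0.16,0,0.21],[0,0,0]],[[0,0,0],[0,0,0]]])

```text
t: 18.15
tool_pos: [0.4401, 0.0421, 0.1063]
tcp_rot: [0.593, 0.805, -0.0, -0.001]
contact_force: [-0.5, -0.6, -0.2]
grip_width: -0.0002
grasp_force: 0.0
```

```bash
python3 -c "
from h import *
st((80,0,107),(85,0,91))"
```

```text
t 18.15 F mm [ 79.5   0.5 106.3] fF [-0.48  0.62 -0.15]
rot err deg (tool) [-0.1  -0.07  0.02] q [-0.16  0.2   1.95  0.    0.99 -0.46]
-> (80, 0, 107) shift/30mm [ 0.02  0.02 -0.02]
-> (85, 0, 91) shift/30mm [0.17 0.   0.53]
```

Emit:
jog_arm(steps=[[[0.06,0,0.13],[0,0,0]],[[0.06,0,0.13],[0,0,0]],[[0.05,0,0.13],[0,0,0]],[[0,0,0.1],[0,0,0]],[[0,0,0],[0,0,0]]])

```text
t: 18.77
tool_pos: [0.4394, 0.0466, 0.0929]
tcp_rot: [0.593, 0.805, -0.0, -0.0]
contact_force: [-2.6, 1.7, 7.2]
grip_width: -0.0001
grasp_force: 4.1
```

```bash
python3 -c "
from h import *
st((85,0,91))"
```

```text
t 18.775 F mm [84.  -0.  92.9] fF [2.41 2.01 7.21]
rot err deg (tool) [-0.01 -0.02 -0.  ] q [-0.15  0.22  1.97  0.    0.95 -0.45]
-> (85, 0, 91) shift/30mm [ 0.03 -0.    0.06]
```

Emit:
jog_arm(steps=[[[0,0,0.06],[0,0,0]],[[0,0,0.06],[0,0,0]],[[0,0,0],[0,0,0]]])

```text
t: 19.15
tool_pos: [0.4396, 0.0467, 0.0924]
tcp_rot: [0.593, 0.805, 0.0, 0.001]
contact_force: [-13.5, 2.3, 41.3]
grip_width: -0.0002
grasp_force: 20.5
```

It is firmly on its stop. I'll lift away and look.

Emit:
jog_arm(steps=[[[0,0,-0.2],[0,0,0]],[[0,0,-0.5],[0,0,0]],[[0,0,-1],[0,0,0]],[[0,0,-1],[0,0,0]],[[0,0,-1],[0,0,0]],[[0.5,0,-1],[0,0,0]],[[1,0,0],[0,0,0]],[[1,0,0],[0,0,0]],[[1,0,0],[0,0,0]],[[1,0,0],[0,0,0]],[[1,0,0],[0,0,0]],[[0,0,0],[0,0,0]]])

```text
t: 20.65
tool_pos: [0.39, 0.2052, 0.2295]
tcp_rot: [0.592, 0.806, -0.0, -0.0]
contact_force: [0.8, -1.3, -0.8]
grip_width: -0.0003
grasp_force: 0.0
```

```bash
python3 -c "
from h import *
st()
p,d,c=cap('top');cv2.imwrite('pics/top4.png',cv2.resize(p[180:285,225:405],None,fx=4.2,fy=4.2,interpolation=cv2.INTER_CUBIC)[:,:,::-1])
for n in('top','side'):
    if n=='side': p,d,c=cap(n)
    F=toF(cloud(c,d))*1000; X,Y,Z=F[...,0],F[...,1],F[...,2]
    h=cv2.cvtColor(p,cv2.COLOR_RGB2HSV).astype(int); r=((h[...,0]<6)|(h[...,0]>174))&(h[...,1]>150)&(abs(Y)<30)&(X>-20)&(X<130)&(Z>60)
    print(n,'red',r.sum(),np.percentile(F[r],[3,50,97],0).round(1).tolist())
    k=(d>0)&(abs(Y)<18)&(Z>100)&(Z<122)&(X<-60)&(X>-150); print('plate',np.percentile(F[k],[3,50,97],0).round(1).tolist())
"
```

```text
t 20.65 F mm [2.502e+02 1.000e-01 2.295e+02] fF [-1.44 -0.42 -0.8 ]
rot err deg (tool) [-0.03 -0.02  0.16] q [ 0.23  0.06  1.78  0.    1.3  -0.07]
top red 315 [[71.0, -9.7, 89.6], [90.5, 0.6, 92.9], [109.9, 10.6, 95.7]]
plate [[-102.5, -16.9, 102.4], [-97.7, 0.2, 116.9], [-95.0, 17.2, 120.2]]
side red 124 [[68.5, -6.4, 89.7], [84.0, 3.3, 92.5], [107.1, 13.4, 94.0]]
plate [[-104.4, -16.8, 100.4], [-102.1, 1.2, 111.3], [-96.9, 17.1, 118.1]]
```

View pics/top4.png

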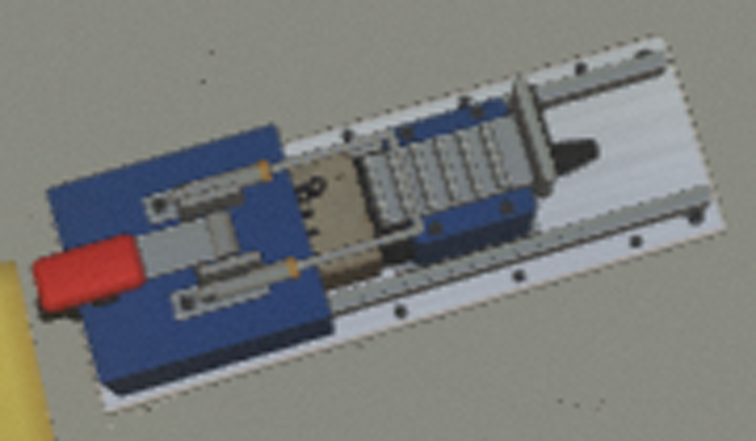

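The lever lies flat along +x with its red grip at (90,275), level at z ≈ 92.5 mm. The bar is hooked on the rack at about (405,180), and the latch has drawn the head about 1 mm further in. I'm handing it in.

```bash
python3 -c "
from h import *
print(env.close_job())"
```

```text
the job is handed in; nothing more can be done
None
```

The job is handed in: I pushed the cube against the far transducer until the fingers read about 10 N, hooked the loop on the rack and pressed the lever flat, but the latch's clamping force wasn't measured and no verdict came back; my last press on the lever peaked at 41 N through the fingers.

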